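Hang the fired glaze test tiles on the sample rack

ROBOT

A 6-joint arm with a two-finger parallel gripper is mounted at the origin on the work surface. World frame = base frame: x ahead of the robot, y to its left, z up, the work surface at z = 0. Lengths are in m, angles in rad, forces in N, time in s.
With the tool pointing down it reaches from about 0.275 to 0.85 m from the base axis. Payload 19 kg.
Tool frame: the origin (TCP) lies between the finger pads; the fingertips stand 8 mm ahead of it and the grasp point (between the pads) lies 11 mm behind it (tcp_to_tips is the distance from the TCP to the fingertips, in m); z points along the fingers, x is the direction in which the jaws open and shut, and the axes are right-handed (so a half turn about z gives the same grasp; the last joint's range is limited). The gripper opens to 85 mm and grips with 20 to 120 N. Pads are 22 mm wide; open, the fingers measure 114 mm over their backs; the gripper's body (76 mm by 85 mm) begins 54 mm behind the grasp point. The pads swing forward as they close: fully open they stand 13 mm farther back than shut.
Start: joints at [1.15, 0.15, 1.437, -0, 1.554, -0.134], TCP at [0.163, 0.551, 0.239] pointing down, gripper open.
Joint ranges: [-2.8, 2.8], [-0.68, 2.1], [0.12, 2.68], [-1.39, 4.53], [0.16, 2.79], [-2.81, 2.81]. Speed limits (rad/s): [1.89, 1.89, 2.22, 3.01, 3.01, 3.01].

INTERFACE

Orientations are given as a unit quaternion [x, y, z, w].
In Python, from station import * gives the robot as it stands. Calls block until the motion is done:
- move_pose(position, orientation): joint-space move of the TCP to a pose.
- servo_line(position, frame=None, v=0.15, until_force=None): straight line of the TCP; frame=None keeps the orientation; v is the mean speed in m/s. With until_force (N) it stops when the force on the tool has changed by that much, and returns True; else False.
- set_joints(angles): joint-space move.
- open_jaws() and clamp(): open the fingers fully, or close them until they stop; the grip force is fixed at half the most.
- dwell(seconds).
- solve_ik(position, orientation): joint angles nearest the present ones, or None.
- state(): the state.
- read_camera(name): name is "scene" or "top" or "wrist"; returns a dict with "color" (400x640x3 uint8, red, green, blue), "camera_matrix" (3x3 intrinsics, pixels), "xyz" and "attitude" of the camera in the world; the wrist camera has in their place "mount" (4x4, takes a point from camera to tool coordinates, whose origin is the TCP and whose axes are the tool frame's). Camera axes: x right, y up, looking along -z (the intrinsics and any distortion apply to the point x, -y, -z); pixel columns grow to the right and rows downward; lengths in m; the calibration is good to about 2 mm. A picture is of the moment at which its call begins: read the wrist's pose just before it. There is no depth.
A pose or a line that the arm cannot do raises Unreachable and nothing moves.
- sign_off(): hands the job in, once; it reports no verdict.
The state is a dict: "time": time; "joint_positions": joint angles; "joint_vel": joint speeds; "tau": joint torques, N m; "ee_pos": TCP position; "ee_rot": TCP orientation; "force": force on the tool from outside, world axes, zero at the start; "ft_torque": the same for the moment, N m; "grip_width": finger opening in m.
Only numpy, scipy, OpenCV 4.12 (cv2) and the standard library are available. Lean on these libraries where they do the work, as an engineer would, in place of code of your own. Each camera call takes 0.05 s, during which the arm holds its last target. There are 200 camera calls.

TASK

First slide the tray all the way in under the hook rack, square between the legs and against the back stop, so that it will catch loose flakes. Then unlock the carrier with its orange slide, lift out every test tile and hang each on the hook of its own colour, glazed face outward (away from the rack's rail), and finally slide the lock fully shut again, with the tray still home. Do not disturb the figurine, the jar or the wooden knife.

Things in the scene. Friction and masses are not known exactly. Their poses are not given: they have to be found in the camera images.
- carrier: fixed plywood box, top at z = 96 mm, spanning x -135 to 95, y -65 to 65 mm from its origin (on the table). Four deep wells in a row at x = -67.5, -22.5, 22.5, 67.5 mm, y = 0, each 15 mm (x) by 59.5 mm (y), floor at z = 6 mm. Tiles can leave only straight up, by 90 mm or more
- lock (a joint): orange locking slide on the carrier's top, +y side: a flat bar (z 101 to 107 mm) whose teeth reach over one shoulder of every tile. Value in m: 0 = locked, 0.024 = end stop, unlocked (teeth between the tiles; tiles are free beyond 0.019). It opens towards the carrier's -x, about 1.5 N friction, and stays where it is left
- lock_grip (a point): point to grip on the slide's upright orange grip, which moves with the slide: a block 14 mm (along the carrier's x) by 28 mm (y); this point is on its axis, 138 mm above the table; the block's top is at 151 mm and its foot at 105 mm
- rack: fixed dark wooden hook rack facing its own -x; z up; origin on the table, mid-width. Legs at y = +-141 mm, 16 mm thick, x -10 to 40 mm (266 mm gap). Across the top a rail, x -8 to 4, z 185 to 224 mm; at the foot a stop bar 30 mm high, its front at x = 40 mm. Four steel hooks 66 mm apart stick out of the rail towards -x, a patch of colour at each, on the rail's sides and top
- tray: loose steel tray 160 (x) x 250 (y) x 25 mm, 0.45 kg; origin at the centre of its underside, z up. Wooden grip bar 12 (x) x 70 (y) mm, top at z = 62 mm, joined at the foot, at x = -112 mm, y = 0. It slides in along the rack's +x, axes parallel to the rack's; home = its +x edge at the stop bar, origin at x = -40, y = 0 mm of the rack. May be knocked aside
- figurine: loose clay figurine, 148 mm tall, 64 mm across, a bystander; origin at the centre of its foot
- jar: loose clear jar with a white lid, 150 mm tall, 70 mm across, a bystander; origin at the centre of its foot
- knife: loose wooden modelling knife 170 x 18 x 7 mm lying on the table, a bystander; origin at the centre of its underside, x along it
- tile_red: loose clay tile 0.17 kg, glazed red on its own -x face, bare on +x; 12 mm thick (x), 152 tall. Body 56 mm wide (y) up to z = 92; above it a head 36 mm wide with a window along x, 20 mm wide, z 112 to 138 mm. Origin: centre of underside, z up. Stands in a carrier well, head out above it, glaze towards the carrier's -x or +x; grip the head across its width. May be absent
- tile_red_eye (a point): centre of the upper edge of the red tile's window (x = 0, y = 0, z = 138 mm of the tile), which rests on the hook when hung
- tile_red_front (a point): a point in the air 100 mm straight out from the red tile's mid-plane on the glazed side (x = -100, y = 0, z = 120 mm of the tile)
- hook_red (a point): seat of the red hook: on the upper side of its 7 mm level rod, halfway between rail and upturned tip (x = -26, z = 203.5 mm of the rack); 18 mm to the rail, 17.5 mm to the inside of the tip, whose outside is 24.5 mm towards the rack's -x and top 8 mm above this point
- tile_blue: loose clay tile 0.17 kg, glazed blue on its own -x face, bare on +x; 12 mm thick (x), 152 tall. Body 56 mm wide (y) up to z = 92; above it a head 36 mm wide with a window along x, 20 mm wide, z 112 to 138 mm. Origin: centre of underside, z up. Stands in a carrier well, head out above it, glaze towards the carrier's -x or +x; grip the head across its width. May be absent
- tile_blue_eye (a point): centre of the upper edge of the blue tile's window (x = 0, y = 0, z = 138 mm of the tile), which rests on the hook when hung
- tile_blue_front (a point): a point in the air 100 mm straight out from the blue tile's mid-plane on the glazed side (x = -100, y = 0, z = 120 mm of the tile)
- hook_blue (a point): seat of the blue hook: on the upper side of its 7 mm level rod, halfway between rail and upturned tip (x = -26, z = 203.5 mm of the rack); 18 mm to the rail, 17.5 mm to the inside of the tip, whose outside is 24.5 mm towards the rack's -x and top 8 mm above this point
- tile_yellow: loose clay tile 0.17 kg, glazed yellow on its own -x face, bare on +x; 12 mm thick (x), 152 tall. Body 56 mm wide (y) up to z = 92; above it a head 36 mm wide with a window along x, 20 mm wide, z 112 to 138 mm. Origin: centre of underside, z up. Stands in a carrier well, head out above it, glaze towards the carrier's -x or +x; grip the head across its width. May be absent
- tile_yellow_eye (a point): centre of the upper edge of the yellow tile's window (x = 0, y = 0, z = 138 mm of the tile), which rests on the hook when hung
- tile_yellow_front (a point): a point in the air 100 mm straight out from the yellow tile's mid-plane on the glazed side (x = -100, y = 0, z = 120 mm of the tile)
- hook_yellow (a point): seat of the yellow hook: on the upper side of its 7 mm level rod, halfway between rail and upturned tip (x = -26, z = 203.5 mm of the rack); 18 mm to the rail, 17.5 mm to the inside of the tip, whose outside is 24.5 mm towards the rack's -x and top 8 mm above this point
- tile_green: loose clay tile 0.17 kg, glazed green on its own -x face, bare on +x; 12 mm thick (x), 152 tall. Body 56 mm wide (y) up to z = 92; above it a head 36 mm wide with a window along x, 20 mm wide, z 112 to 138 mm. Origin: centre of underside, z up. Stands in a carrier well, head out above it, glaze towards the carrier's -x or +x; grip the head across its width. May be absent
- tile_green_eye (a point): centre of the upper edge of the green tile's window (x = 0, y = 0, z = 138 mm of the tile), which rests on the hook when hung
- tile_green_front (a point): a point in the air 100 mm straight out from the green tile's mid-plane on the glazed side (x = -100, y = 0, z = 120 mm of the tile)
- hook_green (a point): seat of the green hook: on the upper side of its 7 mm level rod, halfway between rail and upturned tip (x = -26, z = 203.5 mm of the rack); 18 mm to the rail, 17.5 mm to the inside of the tip, whose outside is 24.5 mm towards the rack's -x and top 8 mm above this point

How it is judged:
By the outcome, as a careful person would: the job done as asked, in the order asked, and still so for the second after the job is handed in, with the robot touching nothing.
Of tile_red, tile_blue, tile_yellow, tile_green only 2 to 4 are there at a start; the rules pass over those that are not, and their reading is None.
At some moment in a run one of tray may be knocked a few centimetres aside while the robot is not near it.
It also fails if it takes over 210 s, if anything falls off the work surface, if the arm or the gripper's body presses on something with over 40 N, if the wrist force passes 120 N, or if a joint passes its speed limit or range.

## Working session

There is one attempt and no reset: what is moved stays moved. The work goes in short steps, each a Python script; the robot and the scene stay as the last script left them, time stands still between calls to the robot, and variables do not carry over. Pictures are saved under pics/ and viewed, about 12 in all and at most 16, crops included, and the job is handed in when it is done.

```bash
ls; mkdir -p pics; python3 - <<'E'
from station import *
import cv2,numpy as np
np.set_printoptions(precision=4,suppress=True)
s=state();print(s['time'],s['ee_pos'],s['ee_rot'],s['grip_width'])
for n in ("scene","top","wrist"):
    c=read_camera(n);cv2.imwrite(f"pics/{n}0.png",c["color"][:,:,::-1])
    print(n,{k:v for k,v in c.items() if k!="color"})
E
```

```text
pics
0.0 [0.1626 0.5513 0.2387] [ 0.8009  0.5988 -0.0005  0.0003] 0.08536160600972287
scene {'camera_matrix': array([[495.0261,   0.    , 328.2603],
       [  0.    , 495.0261, 194.253 ],
       [  0.    ,   0.    ,   1.    ]]), 'xyz': array([ 1.1357, -0.4093,  1.2054]), 'attitude': array([0.2633, 0.1414, 0.4585, 0.8369])}
top {'camera_matrix': array([[361.8476,   0.    , 319.1428],
       [  0.    , 361.8476, 201.1375],
       [  0.    ,   0.    ,   1.    ]]), 'xyz': array([0.3162, 0.0107, 1.2469]), 'attitude': array([-0.0731,  0.0731,  0.7208, -0.6853])}
wrist {'camera_matrix': array([[291.5046,   0.    , 320.983 ],
       [  0.    , 291.5046, 196.4193],
       [  0.    ,   0.    ,   1.    ]]), 'mount': array([[ 1.    , -0.0001, -0.0007, -0.0002],
       [-0.0003, -0.955 , -0.2967, -0.0749],
       [-0.0006,  0.2967, -0.955 , -0.1348],
       [ 0.    ,  0.    ,  0.    ,  1.    ]])}
```

View pics/scene0.png

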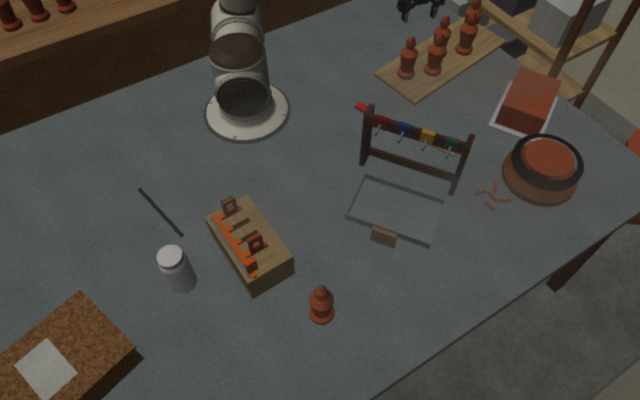

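View pics/top0.png

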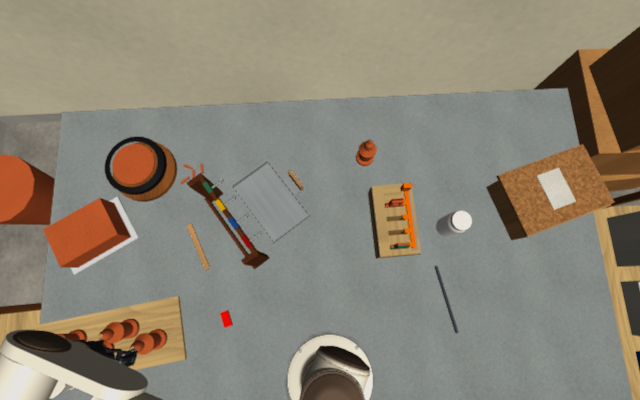

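The two views show the carrier, with two tiles visible, around top (397,220) and scene (250,245). The rack is at top (230,220), the tray in front of it at (270,202), and the figurine at (366,153). The jar is at (460,221). Next I'll zoom in.

```bash
python3 - <<'E'
import cv2,numpy as np
t=cv2.imread("pics/top0.png");s=cv2.imread("pics/scene0.png")
a=cv2.resize(t[155:275,180:320],None,fx=4,fy=4,interpolation=cv2.INTER_CUBIC)[:, :560]
b=cv2.resize(t[175:265,360:420],None,fx=4,fy=4,interpolation=cv2.INTER_CUBIC)
c=np.zeros((480,800,3),np.uint8);c[:480,:560]=a;c[:360,560:]=b
cv2.imwrite("pics/topzoom.png",c)
a=cv2.resize(s[90:250,335:485],None,fx=3,fy=3,interpolation=cv2.INTER_CUBIC)
b=cv2.resize(s[185:300,200:300],None,fx=3.5,fy=3.5,interpolation=cv2.INTER_CUBIC)
c=np.zeros((480,800,3),np.uint8);c[:480,:450]=a;c[:b.shape[0],450:450+b.shape[1]]=b
cv2.imwrite("pics/scenezoom.png",c)
E
```

```text
(no output)
```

View pics/topzoom.png

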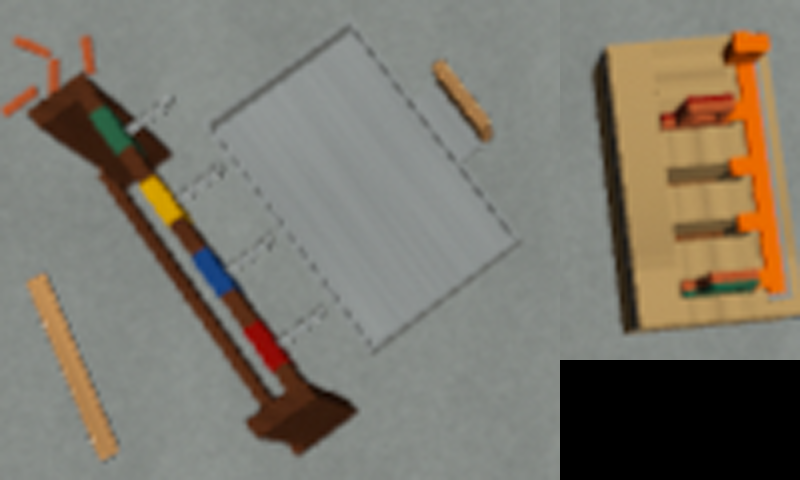

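View pics/scenezoom.png

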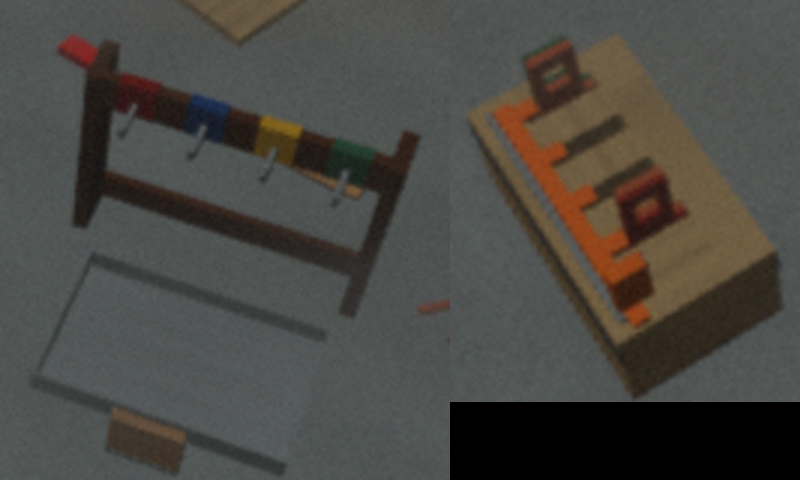

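The carrier's −x end (with the grip) points to world +x. Only red (−x end well) and green (+x end well) tiles are present. Red's glaze seems to face world +x and green's world −x. The rack's red hook is on its +y end. Next I'll fit poses from these clicks.

```bash
cat > h.py <<'E'
from station import *
import cv2, numpy as np
from scipy.spatial.transform import Rotation as R
from scipy.optimize import least_squares
np.set_printoptions(precision=4,suppress=True)
CAM={"scene":dict(K=np.array([[495.0261,0,328.2603],[0,495.0261,194.253],[0,0,1]]),p=np.array([1.1357,-.4093,1.2054]),R=R.from_quat([.2633,.1414,.4585,.8369]).as_matrix()),
"top":dict(K=np.array([[361.8476,0,319.1428],[0,361.8476,201.1375],[0,0,1]]),p=np.array([.3162,.0107,1.2469]),R=R.from_quat([-.0731,.0731,.7208,-.6853]).as_matrix())}
KW=np.array([[291.5046,0,320.983],[0,291.5046,196.4193],[0,0,1]])
MW=np.array([[1,-.0001,-.0007,-.0002],[-.0003,-.955,-.2967,-.0749],[-.0006,.2967,-.955,-.1348],[0,0,0,1]])
def wcam(pos,quat):
    r=R.from_quat(quat).as_matrix(); return dict(K=KW,p=np.asarray(pos)+r@MW[:3,3],R=r@MW[:3,:3])
def proj(c,P):
    q=(np.atleast_2d(P)-c["p"])@c["R"]; q=q*[1,-1,-1]; q=q@c["K"].T; return q[:,:2]/q[:,2:]
def ray(c,uv,z):
    d=np.linalg.inv(c["K"])@[uv[0],uv[1],1]; d=c["R"]@(d*[1,-1,-1]); return c["p"]+d*(z-c["p"][2])/d[2]
def w(pose,P):
    x,y,a=pose; P=np.atleast_2d(P); c,s=np.cos(a),np.sin(a)
    return np.c_[x+c*P[:,0]-s*P[:,1], y+s*P[:,0]+c*P[:,1], P[:,2]]
def fit(obs,g):  # obs: list of (cam, pts(m), uv)
    f=lambda q:np.concatenate([(proj(c,w(q,P))-uv).ravel() for c,P,uv in obs])
    r=least_squares(f,g,loss="soft_l1"); print("fit",r.x,"deg",np.degrees(r.x[2]),"\nres",f(r.x).round(1)); return r.x
def down(a):  # tool down, tool x axis (jaw) at world yaw a
    return (R.from_euler("z",a)*R.from_euler("x",np.pi)).as_quat()
def snap(n):
    s=state(); c=read_camera("wrist"); cv2.imwrite(f"pics/{n}.png",c["color"][:,:,::-1]); cam=wcam(s["ee_pos"],s["ee_rot"])
    np.savez(f"pics/{n}.npz",pos=s["ee_pos"],q=s["ee_rot"]); return cam
def load(n):
    d=np.load(f"pics/{n}.npz"); return wcam(d["pos"],d["q"])
E
python3 - <<'E'
from h import *
T,S=CAM["top"],CAM["scene"]
tz=lambda L,ox=0,ux=180,uy=155:np.array([[ux+(a-ox)/4,uy+b/4] for a,b in L])
sz=lambda L:np.array([[335+a/3,90+b/3] for a,b in L])
cz=lambda L:np.array([[200+(a-450)/3.5,185+b/3.5] for a,b in L])
m=lambda L:np.array(L)/1000
print("carrier");car=fit([(T,m([[-135,-65,96],[95,-65,96]]),tz([(608,47),(637,332)],560,360,175)),
 (S,m([[-135,65,96],[-135,-65,96],[95,65,96],[95,-65,96]]),cz([(620,345),(775,255),(470,110),(617,37)]))],[.3,-.2,3.1])
print("rack");H=m([[-6,99,210],[-6,33,210],[-6,-33,210],[-6,-99,210]])
rk=fit([(T,H,tz([(268,347),(214,271),(164,200),(112,130)])),(S,H,sz([(136,97),(208,118),(279,138),(350,160)]))],[.35,.28,2.1])
print("tray");tr=fit([(T,m([[-80,-125,25],[80,-125,25],[80,125,25],[-80,125,25]]),tz([(350,27),(212,128),(375,350),(520,242)])),
 (S,m([[80,125,25],[80,-125,25],[-80,125,25],[-80,-125,25]]),sz([(92,255),(327,335),(32,378),(284,470)]))],[.4,.2,2.1])
for n,uv,z in(("fig",(366,158),.05),("jarlid",(459,219),.15),("knife",(198,247),0),("stick",(445,298),0)):print(n,ray(T,uv,z))
c=np.cos(rk[2]);s=np.sin(rk[2]);d=tr[:2]-rk[:2];print("tray in rack",[c*d[0]+s*d[1],-s*d[0]+c*d[1]])
for n,p,a in (("bar",w(tr,[-.112,0,.05])[0],tr[2]),("barhome",w(rk,[-.152,0,.05])[0],rk[2]),("hookr",w(rk,[-.026,.099,.26])[0],rk[2]+np.pi/2),("hookg",w(rk,[-.026,-.099,.26])[0],rk[2]+np.pi/2),
 ("t1",w(car,[-.0675,0,.3])[0],car[2]+np.pi/2),("t4",w(car,[.0675,0,.3])[0],car[2]+np.pi/2)):
  print(n,p,[[np.round(np.array(q),2) if (q:=solve_ik(list(p),list(down(a+k*np.pi)))) is not None else None] for k in (-1,0,1)])
E
```

```text
carrier
fit [ 0.4693 -0.2361  3.1738] deg 181.8438694416685 
res [-1.3 -1.4 -0.4 -2.  -1.3 -0.  -0.1 -1.3 -1.1  0.7  0.1 -1.3]
rack
fit [0.5078 0.2795 2.1799] deg 124.89654738612491 
res [-0.2 -1.4  0.1 -0.5 -0.3 -0.4  0.  -0.2  0.2 -0.6 -0.6 -0.6 -0.6 -0.2
 -0.2 -0.3]
tray
fit [0.5901 0.1718 2.1774] deg 124.75368903386658 
res [ 0.5 -3.8 -2.1 -2.3 -0.6 -1.   0.8 -2.5 -2.4 -1.3  0.6 -1.1 -2.1 -0.5
 -0.4 -1. ]
fig [ 0.7119 -0.1654  0.05  ]
jarlid [ 0.469  -0.4197  0.15  ]
knife [0.4386 0.4278 0.    ]
stick [ 0.2278 -0.3978  0.    ]
tray in rack [np.float64(-0.13544593854233847), np.float64(-0.005881927390879477)]
bar [0.6539 0.0797 0.05  ] [[array([ 0.  ,  0.44,  1.46, -0.  ,  1.24,  0.97])], [array([ 0.  ,  0.44,  1.46,  0.  ,  1.24, -2.17])], [array([ 0.  ,  0.44,  1.46, -0.  ,  1.24,  0.97])]]
barhome [0.5947 0.1548 0.05  ] [[array([ 0.13,  0.36,  1.57, -0.  ,  1.21,  1.09])], [array([ 0.13,  0.36,  1.57,  0.  ,  1.21, -2.05])], [array([ 0.13,  0.36,  1.57, -0.  ,  1.21,  1.09])]]
hookr [0.4415 0.2015 0.26  ] [[array([ 0.27, -0.04,  1.6 , -0.  ,  1.59, -0.34])], [array([ 0.27, -0.04,  1.6 ,  0.  ,  1.59,  2.8 ])], [array([ 0.27, -0.04,  1.6 , -0.  ,  1.59, -0.34])]]
hookg [0.6039 0.3148 0.26  ] [[array([ 0.37,  0.37,  1.12, -0.  ,  1.65, -0.24])], [None], [array([ 0.37,  0.37,  1.12, -0.  ,  1.65, -0.24])]]
t1 [ 0.5368 -0.2339  0.3   ] [[array([-0.54,  0.16,  1.3 ,  0.  ,  1.68, -2.15])], [array([-0.54,  0.16,  1.3 , -0.  ,  1.68,  1.  ])], [array([-0.54,  0.16,  1.3 ,  0.  ,  1.68, -2.15])]]
t4 [ 0.4019 -0.2383  0.3   ] [[array([-0.7 , -0.09,  1.56,  0.  ,  1.67, -2.3 ])], [array([-0.7 , -0.09,  1.56, -0.  ,  1.67,  0.84])], [array([-0.7 , -0.09,  1.56,  0.  ,  1.67, -2.3 ])]]
```

The fit residuals are small and tile-size consistent. Next come close wrist views of the rack and tray, then of the carrier.

```bash
cat >> h.py <<'E'
RK=np.array([.5078,.2795,2.1799]); CAR=np.array([.4693,-.2361,3.1738]); TR=np.array([.5901,.1718,2.1774])
def go(pose,P,a): move_pose(list(w(pose,P)[0]),list(down(a)))
E
python3 - <<'E'
from h import *
s=state();p=list(s["ee_pos"]);p[2]=.42;servo_line(p,v=.3)
go(RK,[-.12,0,.42],RK[2]-np.pi/2); snap("w1")
go(CAR,[0.02,-.04,.36],CAR[2]-np.pi/2+np.pi/2*0); snap("w2")
print(state()["time"])
E
```

```text
4.6
```

View pics/w1.png

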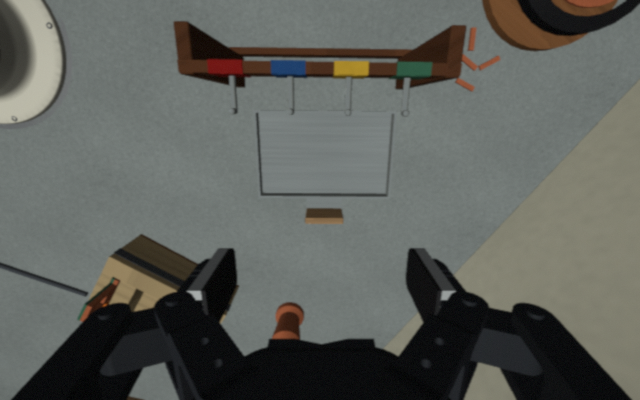

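View pics/w2.png

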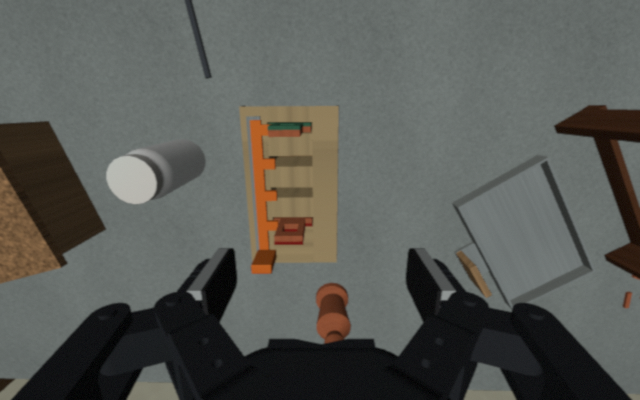

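w1: the rack patches are at rows ~68 and the tray corners at (258,112),(391,112),(262,195),(388,195). The bar is at (324,213). w2: the carrier spans (242..338, 105..263), green tile at the top with green glaze facing up (world −x), red tile at (292,230). I'll enlarge both to get exact clicks.

```bash
python3 - <<'E'
from h import *
a=cv2.imread("pics/w1.png");cv2.imwrite("pics/w1z.png",cv2.resize(a[10:235,170:476],None,fx=2.6,fy=2.6,interpolation=cv2.INTER_CUBIC))
b=cv2.imread("pics/w2.png");B=cv2.resize(b[95:285,235:350],None,fx=3.1,fy=3.1,interpolation=cv2.INTER_CUBIC)
c=cv2.imread("pics/scene0.png");C=cv2.resize(c[190:290,215:280],None,fx=5.8,fy=5.8,interpolation=cv2.INTER_CUBIC)
o=np.zeros((589,800,3),np.uint8);o[:,:B.shape[1]]=B;o[:580,400:400+C.shape[1]]=np.clip(C.astype(int)*2,0,255);cv2.imwrite("pics/w2z.png",o)
E
```

```text
(no output)
```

View pics/w1z.png

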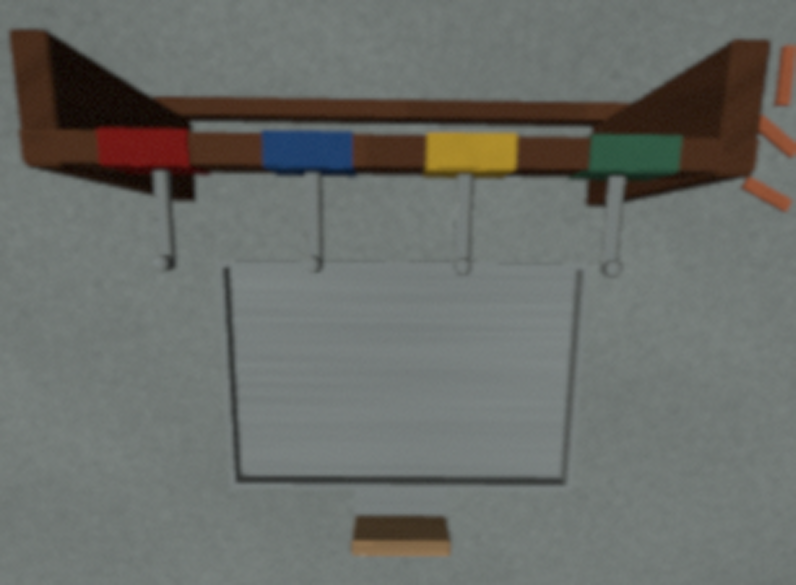

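View pics/w2z.png

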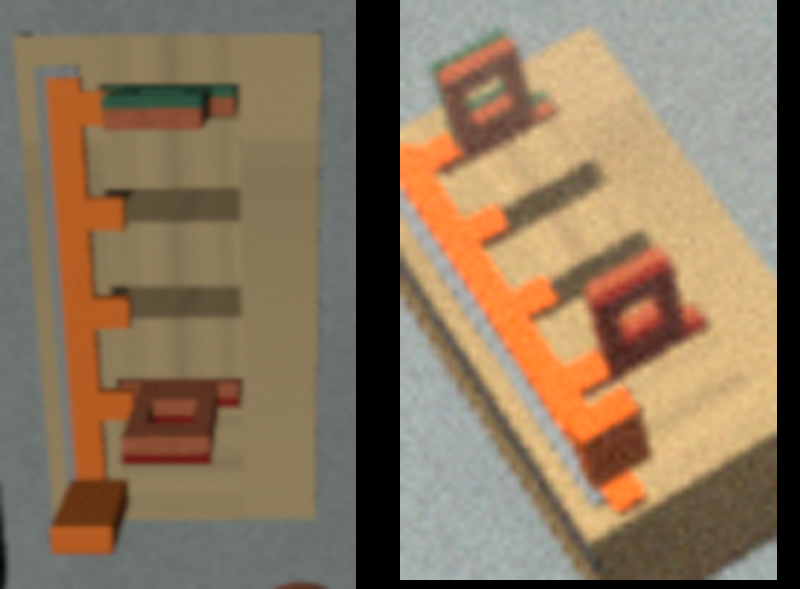

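```bash
python3 - <<'E'
from h import *
m=lambda L:np.array(L)/1000
A=load("w1");B=load("w2")
za=lambda L:np.array([[170+(a+.5)/2.6-.5,10+(b+.5)/2.6-.5] for a,b in L]); zb=lambda L:np.array([[235+(a+.5)/3.1-.5,95+(b+.5)/3.1-.5] for a,b in L])
ys=[99,33,-33,-99]
back=za([(143.5,128),(307.5,131),(471.5,133),(636,135)]); tip=za([(166,262),(316,264),(463,266),(612,267)])
print("rack");rk=fit([(A,m([[4,y,224] for y in ys]),back),(A,m([[-47,y,211.5] for y in ys]),tip)],RK)
# free-height check
def f(q): return np.concatenate([(proj(A,w(q[:3],np.c_[m([[4,y] for y in ys]),np.full(4,q[3])]))-back).ravel(),(proj(A,w(q[:3],np.c_[m([[-47,y] for y in ys]),np.full(4,q[3]-.0125)]))-tip).ravel()])
print("free z",least_squares(f,[*rk,.224]).x)
print("tray");tr=fit([(A,m([[-80,125,25],[-80,-125,25],[80,125,25],[80,-125,25],[-112,0,62]]),za([(239,480),(566,482),(227,266),(580,268),(401,548)]))],TR)
print("carrier");P=m([[95,65,96],[95,-65,96],[-135,-65,96],[-135,65,96],[22.5,-29.75,96],[-22.5,-29.75,96]]);U=zb([(14,35),(322,35),(316,519),(52,519),(240,204),(240,302)])
car=fit([(B,P,U)],CAR)
def g(q):
    Q=P.copy();Q[:,2]=q[3];return (proj(B,w(q[:3],Q))-U).ravel()
print("free z",least_squares(g,[*car,.096]).x)
def loc(pose,p):
    d=p[:2]-pose[:2];c,s=np.cos(pose[2]),np.sin(pose[2]);return np.array([c*d[0]+s*d[1],-s*d[0]+c*d[1]])
print("grip",loc(car,ray(B,zb([(84,539)])[0],.151)))
print("red top",loc(car,ray(B,zb([(168,450)])[0],.158)),"green top",loc(car,ray(B,zb([(155,110)])[0],.158)))
print("tray in rack",loc(rk,tr[:2]),np.degrees(tr[2]-rk[2]), "legtops z224?",[loc(rk,ray(A,za([u])[0],.224)) for u in((25,165),(752,172))])
# cross-check vs static cams
print("jar/fig in w2",ray(B,(133,180),.15),ray(B,(331,296),.03))
E
```

```text
rack
fit [0.5086 0.2761 2.17  ] deg 124.33415117788901 
res [-0.7  0.4 -0.1  0.   0.4  0.1  0.6  0.1 -1.9 -0.1 -1.2 -0.1  0.6 -0.2
  1.6  0.1]
free z [0.5084 0.2764 2.1702 0.2203]
tray
fit [0.589  0.1752 2.1726] deg 124.48283428096623 
res [-3.2  3.2  2.1  3.5 -3.7 -2.1  3.9 -1.5  0.1  0.5]
carrier
fit [ 0.4699 -0.2376  3.1754] deg 181.93687029659736 
res [-0.1 -0.1 -0.  -0.2 -0.6 -0.   0.3  0.1  0.   0.3  0.4 -0. ]
free z [ 0.4699 -0.2376  3.1755  0.096 ]
grip [-0.1129  0.0375]
red top [-0.0674 -0.0011] green top [ 0.0687 -0.001 ]
tray in rack [-0.1287 -0.0095] 0.14868310307722202 legtops z224? [array([-0.0099,  0.1473]), array([-0.0091, -0.1469])]
jar/fig in w2 [ 0.4672 -0.4247  0.15  ] [ 0.7122 -0.1689  0.03  ]
```

Carrier: the free-height fit gives 96.0 mm, matching the text, and the tile tops land on their wells. Rack free height is 220 mm against 224, which is consistent. Leg tops are at about 224 mm. Next I'll grip the tray bar and push it home.

```bash
cat >> h.py <<'E'
RK=np.array([.5085,.2762,2.170]); CAR=np.array([.4699,-.2376,3.1754]); TR=np.array([.589,.1752,2.1726])
def loc(pose,p):
    d=np.asarray(p)[:2]-pose[:2];c,s=np.cos(pose[2]),np.sin(pose[2]);return np.array([c*d[0]+s*d[1],-s*d[0]+c*d[1]])
def line(pose,P,a,v=.15,f=None):
    return servo_line(list(w(pose,P)[0]),frame=list(down(a)),v=v,until_force=f)
def st(msg=""):
    s=state();print(msg,"t %.1f"%s["time"],"pos",np.array(s["ee_pos"]),"F",np.array(s["force"]),"w %.4f"%s["grip_width"])
def push(tr):
    a=tr[2]-np.pi; b=RK[2]-np.pi
    go(tr,[-.112,0,.15],a); line(tr,[-.112,0,.037],a); clamp(); st("grip")
    line(RK,[-.112-.11,0,.037],b,.1); st("aligned")
    print("hit",line(RK,[-.152+.006,0,.037],b,.04,12)); st("pushed"); print("tool in rack",loc(RK,state()["ee_pos"]))
E
python3 - <<'E'
from h import *
push(TR)
E
```

```text
grip t 8.9 pos [0.6525 0.0829 0.0373] F [-0.2784  1.0481  4.09  ] w 0.0111
aligned t 9.3 pos [0.6332 0.0933 0.0372] F [-4.0248  3.2275  7.4535] w 0.0111
hit True
pushed t 10.9 pos [0.5941 0.1511 0.0373] F [ 0.0451 -2.6039  5.1839] w 0.0111
tool in rack [-0.1516 -0.0001]
```

```bash
python3 - <<'E'
from h import *
open_jaws(); b=RK[2]-np.pi
line(RK,[-.152,0,.16],b); go(RK,[-.12,0,.36],RK[2]-np.pi/2); A=snap("w3"); st()
m=lambda L:np.array(L)/1000
im=cv2.imread("pics/w3.png")
# overlay expected tray-home outline (white/green) and stop bar
for P,c in ((m([[-120,-125,25],[40,-125,25],[40,125,25],[-120,125,25]]),(0,255,0)),(m([[-158,-35,62],[-146,-35,62],[-146,35,62],[-158,35,62]]),(0,255,255)),(m([[-8,-141,224],[4,-141,224],[4,141,224],[-8,141,224]]),(255,0,255))):
    cv2.polylines(im,[np.int32(proj(A,w(RK,P))*16)],True,c,1,cv2.LINE_AA,4)
for y in(99,33,-33,-99): cv2.drawMarker(im,tuple(np.int32(proj(A,w(RK,m([-26,y,203.5])))[0])),(0,0,255),cv2.MARKER_CROSS,5,1)
cv2.imwrite("pics/w3z.png",cv2.resize(im[0:250,150:500],None,fx=2.28,fy=2.28,interpolation=cv2.INTER_CUBIC))
E
```

```text
t 14.0 pos [0.5762 0.177  0.3591] F [-0.288  -0.2467  0.0963] w 0.0854
```

View pics/w3z.png

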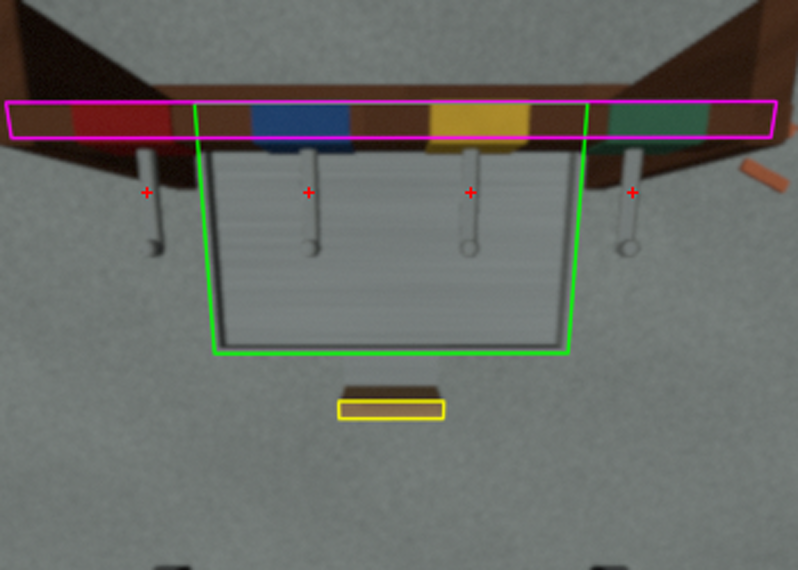

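The tray is home: the rim and bar match the predicted outline, centred between the legs, and the hook overlay is within about 1 mm. Next I'll unlock the carrier.

```bash
python3 - <<'E'
from h import *
a=CAR[2]-np.pi/2; g=[-.1129,.0375]
go(CAR,[*g,.24],a); line(CAR,[*g,.127],a); st("at"); clamp(); st("gripped")
p0=loc(CAR,state()["ee_pos"])
print(line(CAR,[g[0]-.027,g[1],.127],a,.03,12)); st("slid"); print("moved",p0-loc(CAR,state()["ee_pos"]))
open_jaws(); line(CAR,[g[0]-.024,g[1],.25],a,.25)
go(CAR,[-.02,-.05,.33],a); B=snap("w4"); st()
b=cv2.imread("pics/w4.png");cv2.imwrite("pics/w4z.png",cv2.resize(b[70:320,200:400],None,fx=2.3,fy=2.3,interpolation=cv2.INTER_CUBIC))
E
```

```text
at t 16.6 pos [ 0.5845 -0.2714  0.1281] F [ 0.0854 -0.1817  0.0456] w 0.0854
gripped t 17.2 pos [ 0.5842 -0.2724  0.1277] F [ 0.6576 -9.4311  2.3309] w 0.0269
True
slid t 17.9 pos [ 0.6061 -0.2717  0.1276] F [-4.8405 -2.227   8.1017] w 0.0267
moved [ 0.0219 -0.    ]
 t 19.9 pos [ 0.4884 -0.1871  0.3289] F [ 0.5654 -0.3935 -0.5131] w 0.0851
```

View pics/w4z.png

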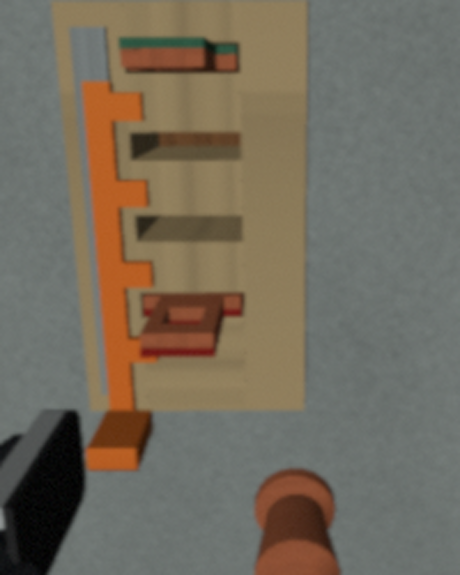

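Lock open: the slide moved about 22 mm until it met the stop, and the teeth now sit between the wells. Next I'll pick the red tile.

```bash
cat >> h.py <<'E'
def pick(tx,a):
    go(CAR,[tx,0,.25],a); print("down hit",line(CAR,[tx,0,.133],a,.15,15)); clamp(); st("gripped")
    print("lift hit",line(CAR,[tx,0,.34],a,.15,15)); st("lifted")
def hang(y):
    b=RK[2]-np.pi/2
    go(RK,[-.10,y,.34],b); line(RK,[-.10,y,.205],b,.2); st("pre"); print("in hit",line(RK,[-.029,y,.205],b,.06,10)); st("in")
def release(y):
    b=RK[2]-np.pi/2
    print("seat hit",line(RK,[-.029,y,.1905],b,.03,5)); st("seat"); open_jaws(); st("open"); line(RK,[-.029,y,.34],b,.15)
E
python3 - <<'E'
from h import *
pick(-.0695,CAR[2]-np.pi/2); hang(.099)
c=snap("w5"); im=read_camera("scene")["color"][:,:,::-1]
o=np.zeros((600,800,3),np.uint8);o[:400,:400]=cv2.imread("pics/w5.png")[:,120:520];o[:500,400:]=np.clip(cv2.resize(im[80:205,340:440].astype(np.float32),None,fx=4,fy=4)*1.8,0,255);cv2.imwrite("pics/w5z.png",o)
E
```

```text
down hit False
gripped t 21.9 pos [ 0.5396 -0.2353  0.1335] F [ 0.1058 -0.0202  5.2632] w 0.0349
lift hit False
lifted t 23.4 pos [ 0.5392 -0.2352  0.3391] F [-0.3959 -0.5017 -1.5269] w 0.0354
pre t 25.8 pos [0.4837 0.1377 0.2062] F [-0.3466 -1.0228 -0.245 ] w 0.0349
in hit False
in t 27.1 pos [0.4433 0.1962 0.205 ] F [ 0.2267  0.0425 -1.3672] w 0.0352
```

View pics/w5z.png

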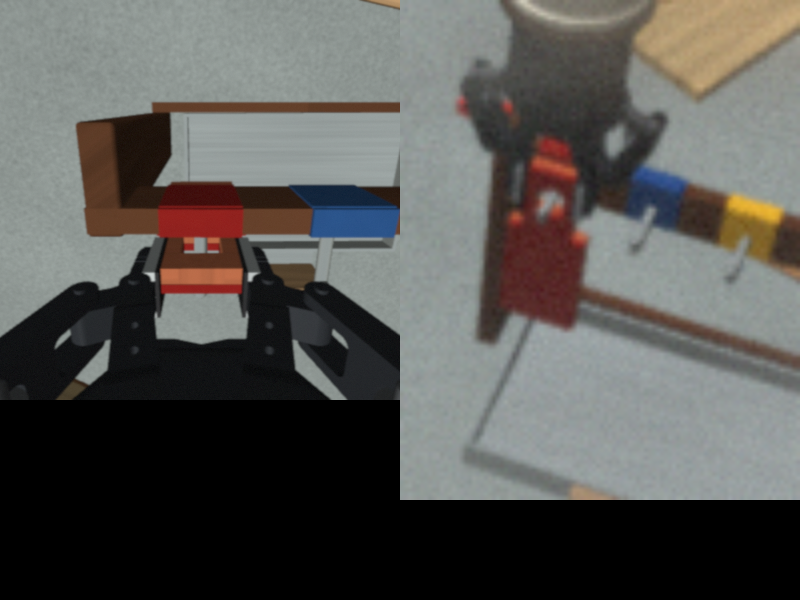

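The rod passes centred through the window (wrist (200,243), scene (548,205)), and the red glaze faces outward. Next I'll seat and release it, then do green.

```bash
python3 - <<'E'
from h import *
release(.099)
pick(.0695,CAR[2]+np.pi/2-2*np.pi); hang(-.099)
c=snap("w6"); im=read_camera("scene")["color"][:,:,::-1]
o=np.zeros((600,800,3),np.uint8);o[:400,:400]=cv2.imread("pics/w6.png")[:,120:520];o[:500,400:]=np.clip(cv2.resize(im[90:215,370:470].astype(np.float32),None,fx=4,fy=4)*1.8,0,255);cv2.imwrite("pics/w6z.png",o)
E
```

```text
seat hit True
seat t 27.6 pos [0.4432 0.1964 0.1927] F [-1.0403 -0.81    8.2631] w 0.0350
open t 28.2 pos [0.4429 0.1963 0.1923] F [ 1.7803  0.3941 -0.3217] w 0.0854
down hit False
gripped t 32.4 pos [ 0.4006 -0.2401  0.1335] F [ 0.4202 -0.8662  5.7861] w 0.0352
lift hit False
lifted t 33.9 pos [ 0.4003 -0.2398  0.3392] F [ 0.7507 -0.7789 -2.0711] w 0.0348
pre t 36.7 pos [0.6472 0.2493 0.2066] F [ 0.6211 -0.5285 -1.1458] w 0.0353
in hit False
in t 38.1 pos [0.6068 0.3078 0.205 ] F [-0.5282 -0.3051 -2.7716] w 0.0352
```

View pics/w6z.png

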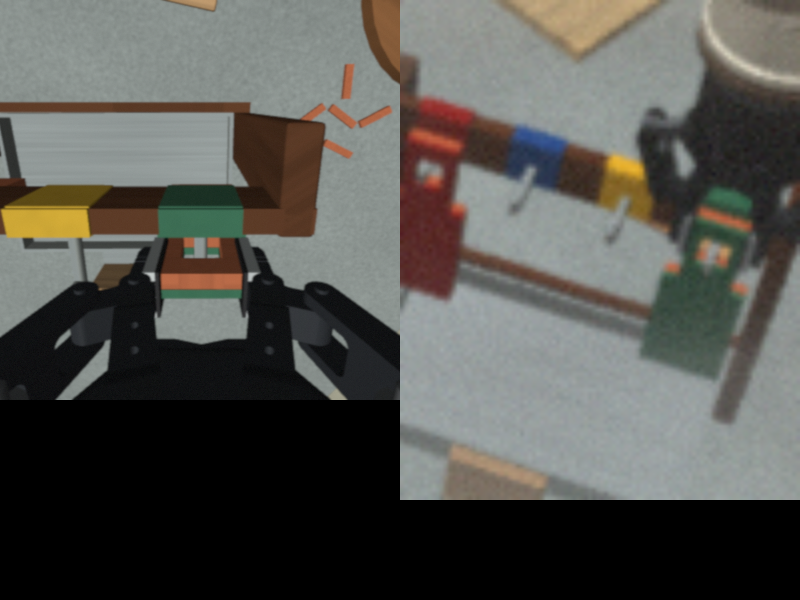

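Green is centred on its hook too. The tray edge in this view no longer mirrors the w5 view, so it may have been knocked. I'll seat green, then look from the same pose as w3.

```bash
python3 - <<'E'
from h import *
release(-.099)
go(RK,[-.17,0,.40],RK[2]-np.pi/2); A=snap("w7"); st()
m=lambda L:np.array(L)/1000
im=cv2.imread("pics/w7.png")
for P,c in ((m([[-120,-125,25],[40,-125,25],[40,125,25],[-120,125,25]]),(0,255,0)),(m([[-158,-35,62],[-146,-35,62],[-146,35,62],[-158,35,62]]),(0,255,255))):
    cv2.polylines(im,[np.int32(proj(A,w(RK,P))*16)],True,c,1,cv2.LINE_AA,4)
cv2.imwrite("pics/w7z.png",cv2.resize(im[0:250,150:500],None,fx=2.28,fy=2.28,interpolation=cv2.INTER_CUBIC))
E
```

```text
seat hit True
seat t 38.6 pos [0.6066 0.3081 0.1927] F [-0.4194  0.4682  7.7546] w 0.0349
open t 39.2 pos [0.6064 0.308  0.192 ] F [0.1603 0.2669 0.6222] w 0.0851
 t 41.1 pos [0.6044 0.1365 0.3992] F [ 0.3394  0.5248 -0.2654] w 0.0854
```

View pics/w7z.png

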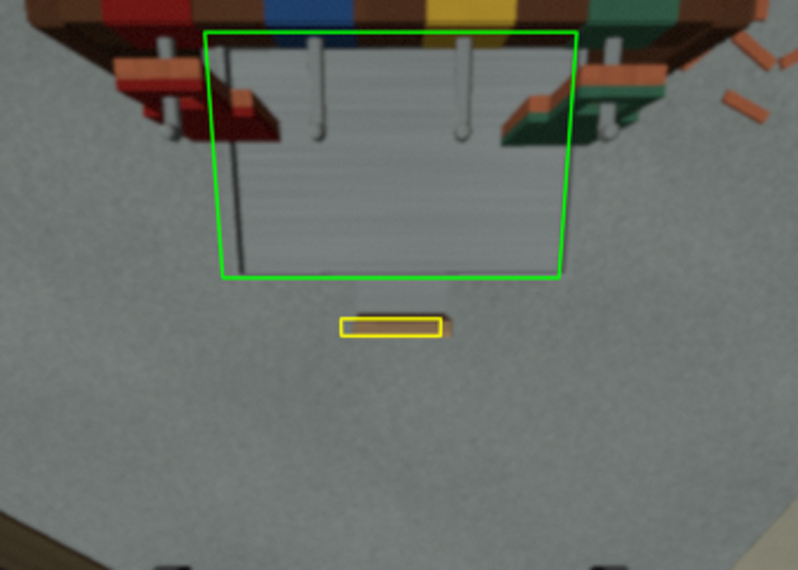

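Both tiles hang well. The tray has been shoved about 8 mm towards rack −y, against the leg, and is still square. I'll re-grip the bar, centre it and push it home again.

```bash
python3 - <<'E'
from h import *
b=RK[2]-np.pi
go(RK,[-.152,-.008,.15],b); line(RK,[-.152,-.008,.037],b); clamp(); st("grip")
line(RK,[-.164,0,.037],b,.05); st()
print(line(RK,[-.146,0,.037],b,.03,12)); st("pushed"); print(loc(RK,state()["ee_pos"]))
open_jaws(); line(RK,[-.152,0,.16],b)
go(RK,[-.17,0,.40],RK[2]-np.pi/2); A=snap("w8"); st()
m=lambda L:np.array(L)/1000
im=cv2.imread("pics/w8.png")
for P,c in ((m([[-120,-125,25],[40,-125,25],[40,125,25],[-120,125,25]]),(0,255,0)),(m([[-158,-35,62],[-146,-35,62],[-146,35,62],[-158,35,62]]),(0,255,255))):
    cv2.polylines(im,[np.int32(proj(A,w(RK,P))*16)],True,c,1,cv2.LINE_AA,4)
cv2.imwrite("pics/w8z.png",cv2.resize(im[0:250,150:500],None,fx=2.28,fy=2.28,interpolation=cv2.INTER_CUBIC))
E
```

```text
grip t 44.1 pos [0.6009 0.1551 0.0372] F [-1.3106 -1.251   3.2867] w 0.0112
 t 44.6 pos [0.6012 0.14   0.0372] F [-0.7603 -4.741   5.4645] w 0.0112
True
pushed t 45.1 pos [0.5939 0.151  0.0372] F [ 0.7226 -4.5683  6.0713] w 0.0111
[-0.1515  0.0001]
 t 48.3 pos [0.6044 0.1359 0.3991] F [ 0.3796  0.1657 -0.3121] w 0.0853
```

View pics/w8z.png

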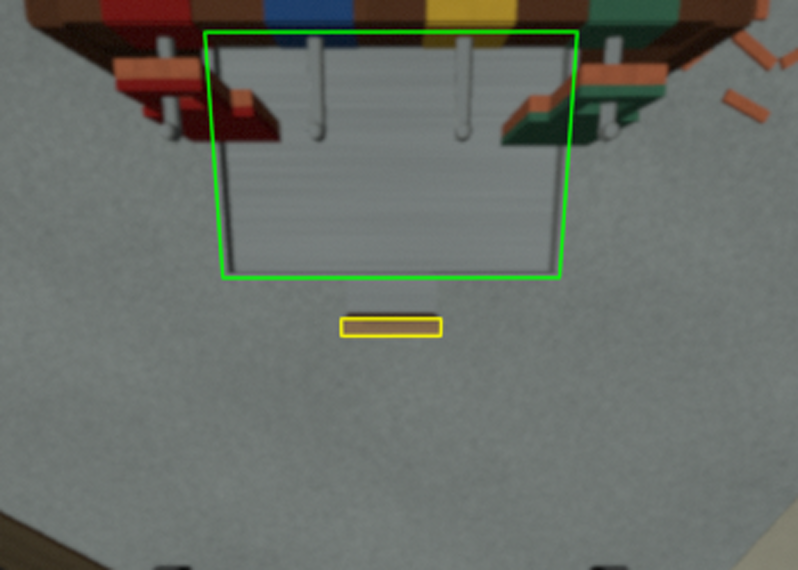

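The tray is home and centred again. Next I'll close the lock, then check the whole scene from the top and scene cameras.

```bash
python3 - <<'E'
from h import *
a=CAR[2]-np.pi/2; g=[-.1129,.0383]
go(CAR,[g[0]-.023,g[1],.24],a); line(CAR,[g[0]-.023,g[1],.127],a); clamp(); st("gripped")
p0=loc(CAR,state()["ee_pos"])
print(line(CAR,[g[0]+.006,g[1],.127],a,.03,20)); dwell(.2); st("shut"); print("moved",loc(CAR,state()["ee_pos"])-p0,"at",loc(CAR,state()["ee_pos"]))
open_jaws(); line(CAR,[g[0],g[1],.30],a,.25)
go(CAR,[.02,-.04,.36],a); snap("w9"); st()
t=read_camera("top")["color"][:,:,::-1]; b=cv2.imread("pics/w9.png")
B=cv2.resize(b[95:285,235:350],None,fx=3.1,fy=3.1,interpolation=cv2.INTER_CUBIC); Tt=cv2.resize(t[130:330,180:480],None,fx=1.45,fy=1.45)
o=np.zeros((589,800,3),np.uint8);o[:,:B.shape[1]]=B;o[:Tt.shape[0],360:360+Tt.shape[1]]=Tt;cv2.imwrite("pics/w9z.png",o)
t0=cv2.imread("pics/top0.png");d=cv2.absdiff(t,t0).max(2)
print("diff fig/jar/knife/stick",[int((d[y0:y1,x0:x1]>40).sum()) for y0,y1,x0,x1 in((135,170,350,382),(205,240,440,475),(220,275,184,212),(260,335,430,462))])
E
```

```text
gripped t 51.3 pos [ 0.6071 -0.2717  0.1275] F [-0.9978 -2.2783  3.9486] w 0.0275
True
shut t 52.3 pos [ 0.5831 -0.2726  0.1275] F [ 5.5325 -0.8006  1.4007] w 0.0268
moved [0.0241 0.0001] at [-0.1119  0.0388]
 t 54.5 pos [ 0.4488 -0.1985  0.3589] F [ 0.9531  0.4792 -0.5234] w 0.0856
diff fig/jar/knife/stick [0, 909, 0, 1163]
```

View pics/w9z.png

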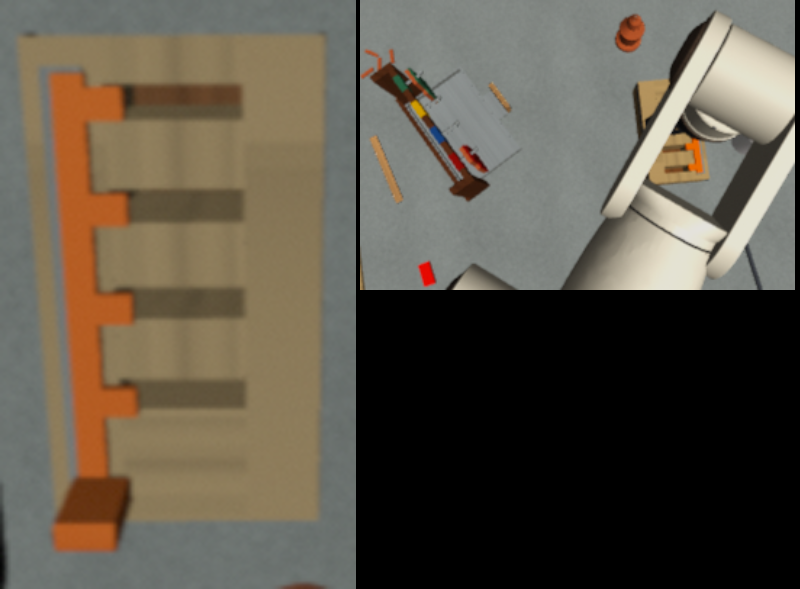

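Lock shut: it travelled 24.1 mm onto the stop, and all the wells are empty. Last, I'll clear the arm and take an unobstructed check of the bystanders and tray.

```bash
python3 - <<'E'
from h import *
line(CAR,[.02,-.04,.42],CAR[2]-np.pi/2); go(RK,[-.17,0,.42],RK[2]-np.pi/2)
A=snap("w10"); b=cv2.imread("pics/w10.png"); P=np.array([[-158,-35,62],[-146,-35,62],[-146,35,62],[-158,35,62]])/1000
for Q in (P,np.array([[-120,-125,25],[40,-125,25],[40,125,25],[-120,125,25]])/1000): cv2.polylines(b,[np.int32(proj(A,w(RK,Q))*16)],True,(0,255,0),1,cv2.LINE_AA,4)
set_joints([1.15,.15,1.437,0,1.554,-.134])
t=read_camera("top")["color"][:,:,::-1];s=read_camera("scene")["color"][:,:,::-1]
t0=cv2.imread("pics/top0.png");d=cv2.absdiff(t,t0).max(2)
print("diff fig/jar/knife/stick",[int((d[y0:y1,x0:x1]>40).sum()) for y0,y1,x0,x1 in((135,170,350,382),(205,240,440,475),(220,275,184,212),(260,335,430,462))])
o=np.zeros((600,800,3),np.uint8);o[:300,:420]=cv2.resize(b[0:250,150:500],(420,300));o[300:600,:480]=cv2.resize(t[130:330,170:490],(480,300));o[:300,420:]=np.clip(cv2.resize(s[80:260,335:485],(380,300)).astype(int)*1.8,0,255);cv2.imwrite("pics/w10z.png",o);st()
E
```

```text
diff fig/jar/knife/stick [0, 0, 0, 0]
 t 59.1 pos [0.1634 0.5515 0.2399] F [-0.5965 -1.3113 -0.3399] w 0.0852
```

View pics/w10z.png

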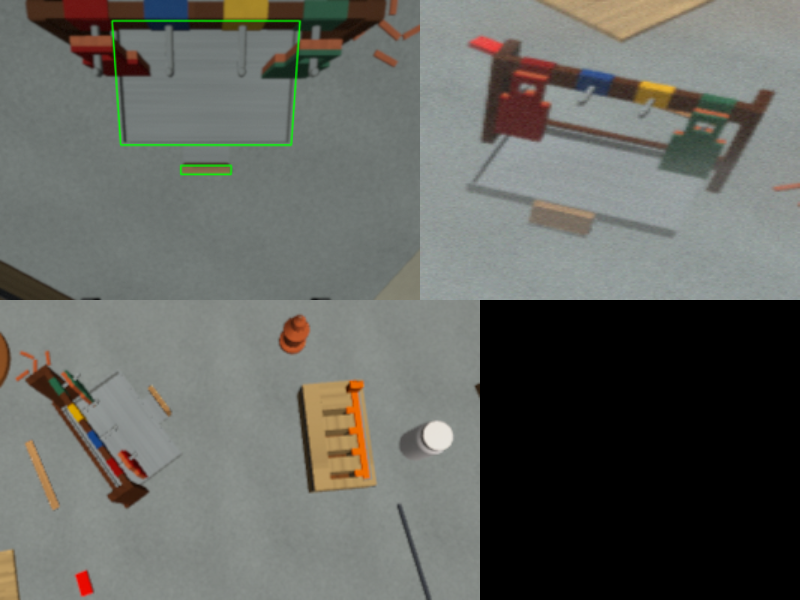

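The tray is home, red and green hang glaze outward on their own hooks, the lock is shut and the bystanders have not moved.

```bash
python3 -c "
from h import *
sign_off(); st()"
```

```text
the job is handed in; nothing more can be done
the job is handed in; nothing more can be done
```

The job is done and handed in at about 59 s of robot time, in the order asked. I pushed the tray home, unlocked the carrier and hung the only two tiles present, red and green, on their own hooks. Both have the glaze outward, and I then slid the lock shut.

- **Tray:** it got shifted about 8 mm sideways during the tile work. I re-gripped it, centred it and pushed it home again before closing the lock. The final overlay matches the home outline.
- **Tiles:** the last scene image shows both hanging with the red and green faces away from the rail.
- **Lock:** it travelled 24.1 mm onto its closed stop, against a nominal 24 mm. On opening I had read only 21.9 mm, still past the 19 mm at which the tiles are free. The tiles lifted out without resistance.
- **Bystanders:** the top images from before and after show no change at the figurine, jar or knife.
- **Disagreements:** the rack's height fitted freely came out at 220 mm against the stated 224 mm, and some of the tray-rim points I picked were 3–4 px off. Neither affected the fit.

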